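Find the unpropped cover of the bench box and push it open

TASK

One of the three identical steel covers on the low grey box has lost its hidden prop and rocks when its far end (the end with the round disc) is pressed; the other two stay firm. With the fingertips, press the far ends of the covers gently to find the one that rocks, press that end down so that its near end comes up, then push the raised near end away from you until the cover stands upright, and leave it standing so. Push only, without forcing: nothing is to be gripped or picked up, and the loose things on and round the box stay where they are.

Things in the scene. Friction and masses are not known exactly. Their poses are not given: they have to be found in the camera images.
- box: Low grey steel box fixed to the bench, top 70 mm above it, three identical dark steel covers in a row flush in its top. Origin: on the bench plane under the covers' common pivot line, mid-row; x away from the robot (turned up to 9 degrees), y left along the row. It runs x -64 to 55, y -104 to 147 mm; past y 101 the top is a fixed plate. Cover centres at y 66, 0, -66; wells below 65 mm deep.
- cover1 (a joint): Tilt (rad) of the left-hand (+y) cover, a plate 95 x 58 x 5 mm, about its pivot line (along the box's y, in its top face, marked by two screw heads): 0 = shut, flush; grows as the far end sinks and the near end rises; 1.57 = upright, at its stop. Pressed on its disc, a propped cover gives 1 mm, then 1 mm per 5 to 10 N; the loose one turns under 2 to 5 N and stays at any angle (stiff pivot).
- cover1_far (a point): Point to press on the left-hand (+y) cover: middle of the shallow 24 mm disc on its top face, 27 mm beyond the pivot line. The cover ends 43 mm beyond the pivot line, the opening's rim is at 45 mm.
- cover1_near (a point): Middle of the near edge of the left-hand (+y) cover, on its top face, 52 mm on the near side of the pivot line. It rises as the far end is pressed down; tipped 40 degrees or more, the edge can be pushed away from the robot and a little upward (about 1 to 3 N); at less it may jam against the fingers.
- cover2 (a joint): Tilt (rad) of the middle cover, a plate 95 x 58 x 5 mm, about its pivot line (along the box's y, in its top face, marked by two screw heads): 0 = shut, flush; grows as the far end sinks and the near end rises; 1.57 = upright, at its stop. Pressed on its disc, a propped cover gives 1 mm, then 1 mm per 5 to 10 N; the loose one turns under 2 to 5 N and stays at any angle (stiff pivot).
- cover2_far (a point): Point to press on the middle cover: middle of the shallow 24 mm disc on its top face, 27 mm beyond the pivot line. The cover ends 43 mm beyond the pivot line, the opening's rim is at 45 mm.
- cover2_near (a point): Middle of the near edge of the middle cover, on its top face, 52 mm on the near side of the pivot line. It rises as the far end is pressed down; tipped 40 degrees or more, the edge can be pushed away from the robot and a little upward (about 1 to 3 N); at less it may jam against the fingers.
- cover3 (a joint): Tilt (rad) of the right-hand (-y) cover, a plate 95 x 58 x 5 mm, about its pivot line (along the box's y, in its top face, marked by two screw heads): 0 = shut, flush; grows as the far end sinks and the near end rises; 1.57 = upright, at its stop. Pressed on its disc, a propped cover gives 1 mm, then 1 mm per 5 to 10 N; the loose one turns under 2 to 5 N and stays at any angle (stiff pivot).
- cover3_far (a point): Point to press on the right-hand (-y) cover: middle of the shallow 24 mm disc on its top face, 27 mm beyond the pivot line. The cover ends 43 mm beyond the pivot line, the opening's rim is at 45 mm.
- cover3_near (a point): Middle of the near edge of the right-hand (-y) cover, on its top face, 52 mm on the near side of the pivot line. It rises as the far end is pressed down; tipped 40 degrees or more, the edge can be pushed away from the robot and a little upward (about 1 to 3 N); at less it may jam against the fingers.
- bearing: Ball bearing, 38 mm across, 12 mm high, on the flat plate at the left end of the box; origin under its centre.
- nut_big: Rusty nut, 26 x 29 x 13 mm, on the flat plate at the left end of the box; origin under its centre.
- bolt_m10: Dark hex bolt, 57 mm long, lying on the bench in front of the box; origin under its middle.
- tape_black: Roll of black tape, 67 mm across, 19 mm high, on the bench in front of the box; origin under its centre.
- solder_reel: Reel of solder, 53 mm across, 30 mm high, on the bench in front of the box; origin under its centre.

How it is judged (in metres and radians):
On the way:
1. the loose cover has been rocked: its far end is down and its near end up (more than 0.5 rad) (value of joint any of cover1, cover2, cover3 above 0.5 rad), for 0.1 s.
At the end, for the whole second after the job is handed in: one cover stands upright at rest (tilted more than 1.3 rad, its stop is at 1.57) and the two others are shut (less than 0.1 rad) (((value of joint cover1 above 1.3 rad and value of joint each of cover2, cover3 below 0.1 rad and velocity of joint cover1 between -0.1 and 0.1 rad/s) or (value of joint cover2 above 1.3 rad and value of joint each of cover1, cover3 below 0.1 rad and velocity of joint cover2 between -0.1 and 0.1 rad/s) or (value of joint cover3 above 1.3 rad and value of joint each of cover1, cover2 below 0.1 rad and velocity of joint cover3 between -0.1 and 0.1 rad/s))); the robot touches nothing.
It fails at once if a cover is pressed, shoved or squeezed hard (over 60 N) (contact force between the fingers and cover1 above 60 N or contact force between the fingers and cover2 above 60 N or contact force between the fingers and cover3 above 60 N).
It fails at once if a loose thing is lifted or moved more than 30 mm (distance of any of bearing, nut_big, bolt_m10, tape_black, solder_reel from where it was at the start of the episode above 0.03 m).
It fails at once if a cover is pinched between the fingers (pressed on its upper and its lower side at once) ((value of joint cover1 above 0.2 rad and contact force between the fingers and cover1_c0 above 3 N and contact force between the fingers and cover1_c1 above 3 N) or (value of joint cover2 above 0.2 rad and contact force between the fingers and cover2_c0 above 3 N and contact force between the fingers and cover2_c1 above 3 N) or (value of joint cover3 above 0.2 rad and contact force between the fingers and cover3_c0 above 3 N and contact force between the fingers and cover3_c1 above 3 N)).
It also fails if it takes over 54 s, if anything falls off the work surface, if the arm or the gripper's body presses on something with over 40 N, if the wrist force passes 120 N, or if a joint passes its speed limit or range.

ROBOT

A 6-joint arm with a two-finger parallel gripper is mounted at the origin on the work surface; the furniture and walls round the work are solid. World frame = base frame: x ahead of the robot, y to its left, z up, the work surface at z = 0. Lengths are in mm, angles in rad, forces in N, time in s.
With the tool pointing down it reaches from about 425 to 925 mm from the base axis. Payload 12.5 kg.
Tool frame: the origin (TCP) lies midway between the tips of the shut fingers; the grasp point (between the pads) lies ctrl.grip_point_offset behind it (ctrl.grip_point_offset is the distance from the TCP to the grasp point, in mm); z points along the fingers, y is the line along which they close (so a half turn about z gives the same grasp; the last joint's range is limited). The gripper opens to 85 mm and grips with 20 to 120 N. Pads are 22 mm wide; open, the fingers measure 114 mm over their backs; the gripper's body (76 mm by 85 mm) begins 54 mm behind the grasp point. The pads swing forward as they close: fully open they stand 13 mm farther back than shut.
Start: joints at [1.202, 0.491, 1.559, -0, 1.092, -0.106], TCP at [162.348, 603.565, 211.127] pointing down, gripper open.
Joint ranges: [-3.1, 3.1], [-0.84, 2.19], [0.05, 2.79], [-1.13, 4.28], [0.06, 2.93], [-2.69, 2.69]. Speed limits (rad/s): [2.22, 2.22, 2.79, 3.14, 3.14, 3.14].

INTERFACE

Orientations are given as a rotation vector (axis times angle).
In Python, from bench import readout, imaging, ctrl gives the robot as it stands.
- The arm moves only by the tool servo_tool, never from a script. Its argument "rows" is a list of rows, each an object with "angular": the turn, a rotation vector about the world's x, y, z in rad, a list of three; "translation": the shift along the world's x, y, z in mm, a list of three; "gripper": the closure, from -1 (fully open) to 1 (shut). In form: [{"angular": [ax, ay, az], "translation": [dx, dy, dz], "gripper": gripper}, ...]. A call has exactly 10 rows; each row shifts and turns the commanded pose from where the row before left it; what a row does not reach is not made up. A row lasts 1/8 s, in which the tool goes at most 62.5 mm and 10.7 degrees, less where a joint would pass 70% of its speed; a pose out of reach is approached as far as the arm can. A call is refused whole if a number of a shift passes 62.5 or a number of a turn 0.188, either way. A call with a gripper value outside its range is refused whole. The fingers move at their own pace and stop on an object; "newtons" is the grip in N (left out, the last holds). Time passes only in rows, so rows that do not move let the fingers close, or fill a call up. It gives the time, the measured TCP pose, the force, the opening and the grip force at its end, in the units of the state.
- readout.sense(): the state, without advancing time (a new reading comes with each control period).
- imaging.read_camera(name): name is "scene" or "top" or "wrist"; returns (picture, depth): 420x560x3 uint8, red, green, blue; 420x560 float32, mm along the optical axis (not along the pixel's ray), 0 where there is no reading.
- imaging.camera_params(name): a dict with "mtx" (3x3 intrinsics, pixels), "view" (4x4, takes a point from world to camera coordinates). Camera axes: x right, y down, z forward; pixel columns grow to the right and rows downward; lengths in mm; the calibration is good to about 2 mm. The wrist camera is an equidistant fisheye: a pixel r from the principal point sees the ray r / f radians off the axis. A picture is of the moment at which its call begins: read the wrist's pose just before it. camera_params takes no time and is no camera call; for the wrist camera it gives the pose at the moment of the call.
- ctrl.job_done(): hands the job in; it is judged then, once.
The state is a dict: "clock": time; "joints": joint angles; "joint_velocities": joint speeds; "effort": joint torques, N m; "tcp_pos": TCP position; "tcp_rot": TCP orientation; "contact_force": force on the tool from outside, world axes, zero at the start; "moment": the same for the moment, N m; "finger_gap": opening from 0.0 (shut) to 1.0 (fully open); "grasp_force": force on a finger pad.
Only numpy, scipy, OpenCV 4.12 (cv2) and the standard library are available. Lean on these libraries where they do the work, as an engineer would, in place of code of your own. Each camera call takes 0.05 s, during which the arm holds its last target. There are 200 camera calls.

## Working session

There is one attempt and no reset: what is moved stays moved. The work goes in short steps, Python scripts to look and compute and a tool call to move; the robot and the scene stay as the last step left them, time stands still between calls to the robot, and variables do not carry over. Pictures are saved under pics/ and viewed, at most 10 in all, crops included, and the job is handed in when it is done.

Besides the shell and the picture viewer there is one more tool, called as name(argument=value, ...) on one line, values as JSON. servo_tool: Moves the arm, as the interface text tells. Its arguments: {"type":"object","properties":{"rows":{"type":"array"},"newtons":{"type":"number"}},"required":["rows"]}

```bash
mkdir -p pics; python3 - <<'E'
from bench import readout, imaging, ctrl
import cv2,numpy as np
for n in("top","scene"):
    p,d=imaging.read_camera(n); cv2.imwrite(f"pics/{n}0.png",p[:,:,::-1]); np.save(f"{n}0d.npy",d)
    c=imaging.camera_params(n); np.savez(f"{n}cam.npz",**{k:c[k] for k in("mtx","view")}); print(c)
s=readout.sense(); print(s); print(ctrl.grip_point_offset)
E
```

```text
{'mtx': array([[487.01116932,   0.        , 273.6513749 ],
       [  0.        , 487.01116932, 210.52697682],
       [  0.        ,   0.        ,   1.        ]]), 'view': array([[-2.79082283e-02, -9.99583075e-01,  7.40312483e-03,
        -1.62220472e+02],
       [-9.88163530e-01,  2.64702940e-02, -1.51103149e-01,
         5.02676923e+02],
       [ 1.50844188e-01, -1.15325192e-02, -9.88490279e-01,
         8.50277712e+02],
       [ 0.00000000e+00,  0.00000000e+00,  0.00000000e+00,
         1.00000000e+00]])}
{'mtx': array([[445.91448534,   0.        , 274.00364677],
       [  0.        , 445.91448534, 211.20235588],
       [  0.        ,   0.        ,   1.        ]]), 'view': array([[-8.01607377e-01, -5.97801527e-01,  7.67776363e-03,
         3.10261683e+02],
       [-4.09840661e-01,  5.40125376e-01, -7.35047761e-01,
         3.50102844e+02],
       [ 4.35265719e-01, -5.92366367e-01, -6.77971859e-01,
         5.90495280e+02],
       [ 0.00000000e+00,  0.00000000e+00,  0.00000000e+00,
         1.00000000e+00]])}
{'clock': 0.1, 'joints': array([ 1.20242179e+00,  4.91448470e-01,  1.55940258e+00, -2.92827381e-05,
        1.09169297e+00, -1.05611828e-01]), 'joint_velocities': array([ 0.00055833, -0.00360796, -0.00183118, -0.00187311,  0.00179599,
       -0.00065544]), 'effort': array([ 1.90953440e-03, -6.19446015e+01, -2.62028986e+01, -1.27470125e-04,
        2.94174635e-03,  3.50066830e-05]), 'tcp_pos': array([162.25410517, 603.33869066, 210.61290576]), 'tcp_rot': array([-4.11513275e-01, -3.11432406e+00,  1.46212609e-03]), 'contact_force': array([-0.4987125 ,  0.29602659,  0.47279143]), 'moment': array([ 0.04032298,  0.00944798, -0.06327315]), 'grasp_force': 0.0, 'finger_gap': 0.9995463408365913}
18.700000000000003
```

View pics/top0.png

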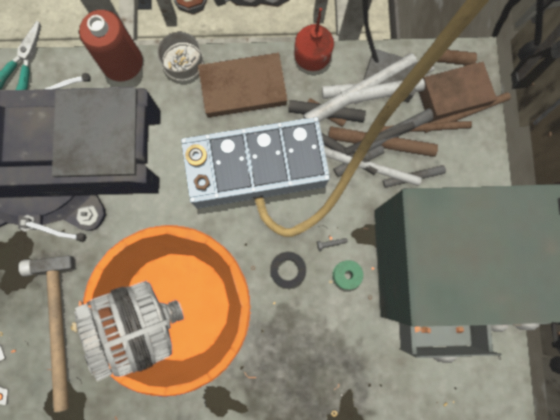

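View pics/scene0.png

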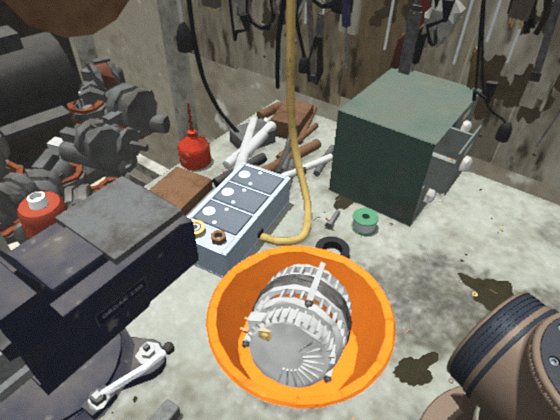

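```bash
cat >h.py <<'E'
import numpy as np
def load(n):
    c=np.load(f"{n}cam.npz"); return c["mtx"],c["view"]
def atz(n,u,v,z):
    K,T=load(n); R=T[:3,:3];o=-R.T@T[:3,3]; r=R.T@np.linalg.inv(K)@[u,v,1]; return o+r*(z-o[2])/r[2]
def atd(n,u,v,d):
    K,T=load(n); return T[:3,:3].T@(np.linalg.inv(K)@[u,v,1]*d-T[:3,3])
def proj(n,p):
    K,T=load(n); q=K@(T[:3,:3]@p+T[:3,3]); return q[:2]/q[2]
E
python3 - <<'E'
import cv2,numpy as np
from h import *
p=cv2.imread("pics/top0.png"); cv2.imwrite("pics/crop.png",cv2.resize(p[110:220,170:345],None,fx=4.5,fy=4.5,interpolation=cv2.INTER_CUBIC))
d=np.load("top0d.npy")
for u,v in[(228,146),(264,140),(301,134),(196,153),(202,183),(262,210),(285,232),(320,215),(345,180),(360,140),(385,110),(420,60),(450,35),(470,10),(245,80),(313,50),(320,100),(360,80),(110,140),(104,95),(290,270)]: print(u,v,atd("top",u,v,d[v,u]).round())
E
```

```text
228 146 [612. -97.  71.]
264 140 [ 623. -162.   67.]
301 134 [ 631. -229.   72.]
196 153 [602. -39.  68.]
202 183 [546. -50.  69.]
262 210 [ 503. -154.   18.]
285 232 [ 461. -196.   14.]
320 215 [ 488. -261.   35.]
345 180 [ 540. -300.   93.]
360 140 [ 630. -343.   28.]
385 110 [ 594. -328.  286.]
420 60 [ 614. -345.  392.]
450 35 [ 616. -360.  446.]
470 10 [ 622. -367.  481.]
245 80 [ 754. -128.   31.]
313 50 [ 797. -258.   61.]
320 100 [ 722. -274.   -0.]
360 80 [ 761. -355.    3.]
110 140 [585.  68. 212.]
104 95 [657.  79. 210.]
290 270 [ 391. -204.    1.]
```

View pics/crop.png

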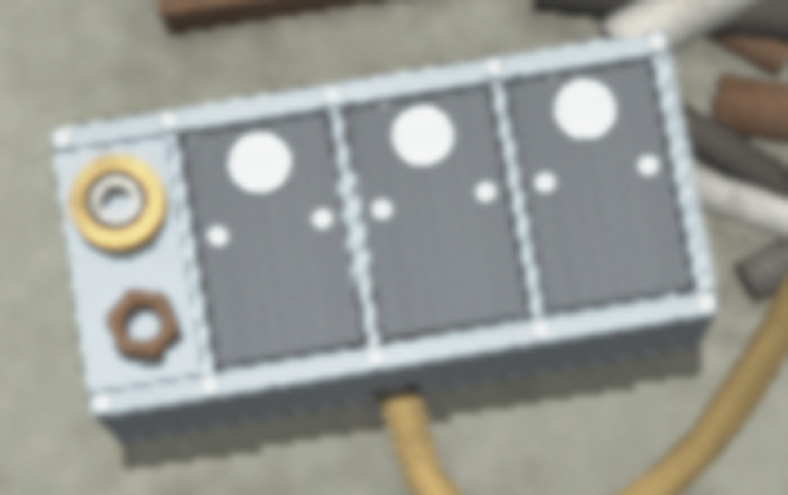

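```bash
python3 - <<'E'
import numpy as np
from h import *
C=[(260,162),(422,135),(585,109),(218,236),(322,218),(382,209),(486,191),(545,182),(648,165)]
W=np.array([atz("top",169.6+x/4.5,109.6+y/4.5,70)[:2] for x,y in C])
yc=[66,0,-66]
ys=[66,0,-66]+[c+s for c in yc for s in(21,-21)]; xs=[27]*3+[0]*6
L=np.array(list(zip(xs,ys)),float)
mL=L.mean(0);mW=W.mean(0);U,S,V=np.linalg.svd((L-mL).T@(W-mW)); R=V.T@U.T; t=mW-R@mL
print(W.round(1)); print(R, np.degrees(np.arctan2(R[1,0],R[0,0])),t); print((W-(L@R.T+t)).round(1))
for c in yc:
  for x in(27,0,-52): print(c,x,(R@[x,c]+t).round(1))
d=np.load("top0d.npy")
P=[(u,v,atd("top",u,v,d[v,u])) for v in range(0,300,3) for u in range(150,480,3) if d[v,u]>0]
# hose, by colour
import cv2
im=cv2.imread("pics/top0.png").astype(int)
for z0 in range(0,520,40):
  q=np.array([p for u,v,p in P if z0<=p[2]<z0+40 and im[v,u,2]-im[v,u,0]>60 and (u>330 or v>200)])
  if len(q): print(z0,len(q),q.mean(0).round(),q.min(0).round(),q.max(0).round())
E
```

```text
[[ 613.4  -95.8]
 [ 622.9 -160.7]
 [ 632.  -226.3]
 [ 583.5  -78.7]
 [ 589.8 -120.1]
 [ 592.9 -144. ]
 [ 599.2 -185.6]
 [ 602.3 -209.2]
 [ 608.2 -250.6]]
[[ 0.98994528 -0.14145084]
 [ 0.14145084  0.98994528]] 8.131808971906008 [ 596.01423401 -164.69998548]
[[ 0.  -0.2]
 [ 0.2  0.2]
 [-0.  -0.1]
 [-0.2 -0.1]
 [ 0.2  0.1]
 [-0.2 -0.1]
 [ 0.2 -0.1]
 [-0.1  0. ]
 [-0.1  0.2]]
66 27 [613.4 -95.5]
66 0 [586.7 -99.4]
66 -52 [ 535.2 -106.7]
0 27 [ 622.7 -160.9]
0 0 [ 596.  -164.7]
0 -52 [ 544.5 -172.1]
-66 27 [ 632.1 -226.2]
-66 0 [ 605.3 -230. ]
-66 -52 [ 553.9 -237.4]
0 443 [400. -40.  14.] [ 345. -357.    2.] [520.  56.  39.]
40 117 [433. -66.  60.] [ 345. -292.   41.] [532.  48.  80.]
80 191 [427. -66.  94.] [ 345. -305.   80.] [548.  36. 104.]
160 2 [355.   8. 175.] [351.   5. 174.] [360.  11. 176.]
```

servo_tool(rows=[{"angular":[0,0,0],"translation":[0,0,55],"gripper":1},{"angular":[0,0,0],"translation":[0,0,55],"gripper":1},{"angular":[0,0,0.04],"translation":[28,-46,10],"gripper":1},{"angular":[0,0,0.04],"translation":[28,-46,0],"gripper":1},{"angular":[0,0,0.04],"translation":[28,-46,0],"gripper":1},{"angular":[0,0,0.04],"translation":[28,-46,0],"gripper":1},{"angular":[0,0,0.04],"translation":[28,-46,0],"gripper":1},{"angular":[0,0,0.04],"translation":[28,-46,0],"gripper":1},{"angular":[0,0,0.04],"translation":[28,-46,0],"gripper":1},{"angular":[0,0,0.04],"translation":[28,-46,0],"gripper":1}])

```text
clock: 1.35
tcp_pos: [386.9, 234.0, 331.1]
tcp_rot: [0.092, -3.14, -0.0]
contact_force: [0.9, 0.3, -0.4]
finger_gap: 0.003
grasp_force: 0.0
```

servo_tool(rows=[{"angular":[0,0,0.04],"translation":[28,-46,0],"gripper":1},{"angular":[0,0,0.04],"translation":[28,-46,0],"gripper":1},{"angular":[0,0,0],"translation":[28,-46,0],"gripper":1},{"angular":[0,0,0],"translation":[28,-46,0],"gripper":1},{"angular":[0,0,0],"translation":[28,-46,0],"gripper":1},{"angular":[0,0,0],"translation":[28,-46,0],"gripper":1},{"angular":[0,0,0],"translation":[28,-46,0],"gripper":1},{"angular":[0,0,0],"translation":[28,-46,0],"gripper":1},{"angular":[0,0,0],"translation":[0,0,0],"gripper":1},{"angular":[0,0,0],"translation":[0,0,0],"gripper":1}])

```text
clock: 2.6
tcp_pos: [610.0, -132.2, 330.6]
tcp_rot: [0.215, -3.133, -0.001]
contact_force: [-0.4, -0.3, 0.3]
finger_gap: -0.0
grasp_force: 0.0
```

servo_tool(rows=[{"angular":[0,0,0.005],"translation":[6.5,-14.5,-50],"gripper":1},{"angular":[0,0,0],"translation":[6,-14,-55],"gripper":1},{"angular":[0,0,0],"translation":[0,0,-55],"gripper":1},{"angular":[0,0,0],"translation":[0,0,-50],"gripper":1},{"angular":[0,0,0],"translation":[0,0,-30],"gripper":1},{"angular":[0,0,0],"translation":[0,0,-10],"gripper":1},{"angular":[0,0,0],"translation":[0,0,-3],"gripper":1},{"angular":[0,0,0],"translation":[0,0,-2],"gripper":1},{"angular":[0,0,0],"translation":[0,0,-1],"gripper":1},{"angular":[0,0,0],"translation":[0,0,0],"gripper":1}])

```text
clock: 3.85
tcp_pos: [623.0, -161.0, 75.7]
tcp_rot: [-0.223, 3.133, -0.0]
contact_force: [0.3, -0.1, 0.6]
finger_gap: 0.001
grasp_force: 0.0
```

servo_tool(rows=[{"angular":[0,0,0],"translation":[0,0,-0.8],"gripper":1},{"angular":[0,0,0],"translation":[0,0,-0.8],"gripper":1},{"angular":[0,0,0],"translation":[0,0,-0.8],"gripper":1},{"angular":[0,0,0],"translation":[0,0,-0.8],"gripper":1},{"angular":[0,0,0],"translation":[0,0,-0.8],"gripper":1},{"angular":[0,0,0],"translation":[0,0,-0.5],"gripper":1},{"angular":[0,0,0],"translation":[0,0,-0.5],"gripper":1},{"angular":[0,0,0],"translation":[0,0,0],"gripper":1},{"angular":[0,0,0],"translation":[0,0,0],"gripper":1},{"angular":[0,0,0],"translation":[0,0,0],"gripper":1}])

```text
clock: 5.1
tcp_pos: [622.9, -161.0, 70.2]
tcp_rot: [-0.223, 3.134, 0.0]
contact_force: [-0.3, -0.2, -0.3]
finger_gap: -0.002
grasp_force: 0.0
```

servo_tool(rows=[{"angular":[0,0,0],"translation":[0,0,-0.7],"gripper":1},{"angular":[0,0,0],"translation":[0,0,-0.7],"gripper":1},{"angular":[0,0,0],"translation":[0,0,-0.7],"gripper":1},{"angular":[0,0,0],"translation":[0,0,-0.7],"gripper":1},{"angular":[0,0,0],"translation":[0,0,-0.7],"gripper":1},{"angular":[0,0,0],"translation":[0,0,0],"gripper":1},{"angular":[0,0,0],"translation":[0,0,0],"gripper":1},{"angular":[0,0,0],"translation":[0,0,0],"gripper":1},{"angular":[0,0,0],"translation":[0,0,0],"gripper":1},{"angular":[0,0,0],"translation":[0,0,0],"gripper":1}])

```text
clock: 6.35
tcp_pos: [622.8, -160.9, 66.6]
tcp_rot: [-0.223, 3.134, 0.0]
contact_force: [-0.4, -0.3, 0.2]
finger_gap: 0.0
grasp_force: 0.0
```

servo_tool(rows=[{"angular":[0,0,0],"translation":[0,0,0],"gripper":1},{"angular":[0,0,0],"translation":[0,0,0],"gripper":1},{"angular":[0,0,0],"translation":[0,0,0],"gripper":1},{"angular":[0,0,0],"translation":[0,0,0],"gripper":1},{"angular":[0,0,0],"translation":[0,0,-0.5],"gripper":1},{"angular":[0,0,0],"translation":[0,0,-0.5],"gripper":1},{"angular":[0,0,0],"translation":[0,0,-0.5],"gripper":1},{"angular":[0,0,0],"translation":[0,0,-0.5],"gripper":1},{"angular":[0,0,0],"translation":[0,0,-0.5],"gripper":1},{"angular":[0,0,0],"translation":[0,0,-0.5],"gripper":1}])

```text
clock: 7.6
tcp_pos: [622.8, -160.9, 63.6]
tcp_rot: [0.223, -3.134, -0.0]
contact_force: [0.7, -0.7, 0.5]
finger_gap: -0.001
grasp_force: 0.0
```

```bash
python3 - <<'E'
from bench import readout, imaging
import cv2
print(readout.sense()["contact_force"])
p,d=imaging.read_camera("scene"); cv2.imwrite("pics/s1.png",cv2.resize(p[130:280,160:330],None,fx=4,fy=4,interpolation=cv2.INTER_CUBIC)[:,:,::-1])
E
```

```text
[ 0.72541851 -0.74871409  0.488027  ]
```

View pics/s1.png

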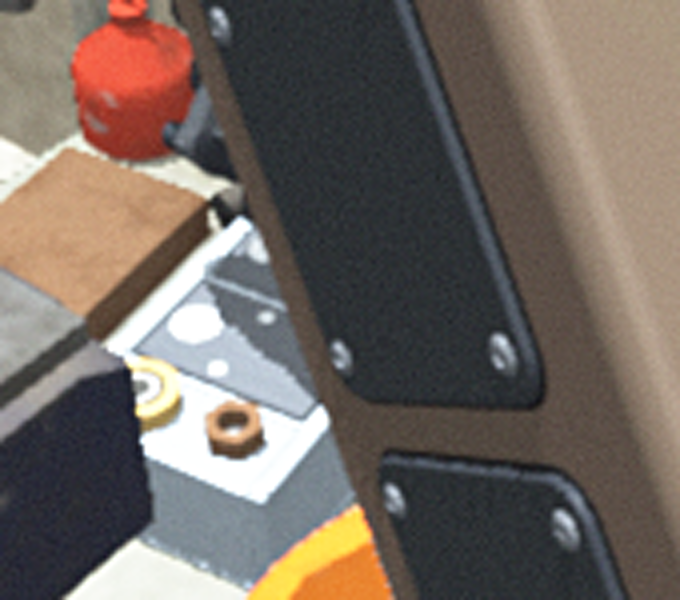

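```bash
python3 - <<'E'
from bench import readout, imaging
import cv2,numpy as np
p,d=imaging.read_camera("wrist"); cv2.imwrite("pics/w1.png",p[:,:,::-1])
print(readout.sense()["contact_force"])
E
```

```text
[0.77266806 0.07546935 0.89149661]
```

View pics/w1.png

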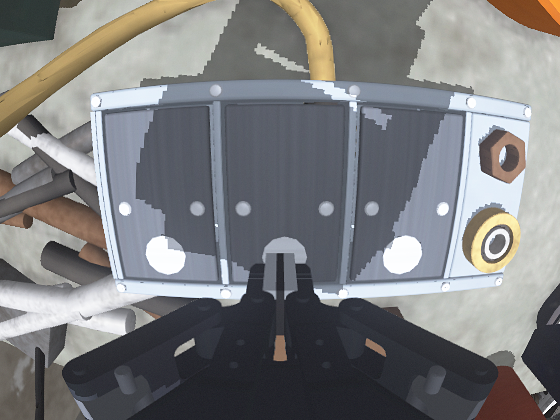

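servo_tool(rows=[{"angular":[0,0,0],"translation":[0,0,-0.6],"gripper":1},{"angular":[0,0,0],"translation":[0,0,-0.6],"gripper":1},{"angular":[0,0,0],"translation":[0,0,-0.6],"gripper":1},{"angular":[0,0,0],"translation":[0,0,-0.6],"gripper":1},{"angular":[0,0,0],"translation":[0,0,-0.6],"gripper":1},{"angular":[0,0,0],"translation":[0,0,-0.6],"gripper":1},{"angular":[0,0,0],"translation":[0,0,-0.6],"gripper":1},{"angular":[0,0,0],"translation":[0,0,-0.6],"gripper":1},{"angular":[0,0,0],"translation":[0,0,-0.6],"gripper":1},{"angular":[0,0,0],"translation":[0,0,-0.6],"gripper":1}])

```text
clock: 8.95
tcp_pos: [622.9, -160.9, 57.6]
tcp_rot: [-0.223, 3.134, 0.0]
contact_force: [-0.5, -0.7, -0.6]
finger_gap: 0.005
grasp_force: 0.0
```

```bash
python3 - <<'E'
from bench import readout, imaging
import cv2,numpy as np
print(readout.sense()["contact_force"])
cp=imaging.camera_params("wrist"); p,d=imaging.read_camera("wrist"); cv2.imwrite("pics/w2.png",p[:,:,::-1])
K=cp["mtx"];T=cp["view"]
R=np.array([[.98995,-.14145],[.14145,.98995]]);t=np.array([596,-164.7])
def pt(u,v):
    a=(u-K[0,2])/K[0,0];b=(v-K[1,2])/K[1,1];th=np.hypot(a,b);D=np.array([np.sin(th)*a/th,np.sin(th)*b/th,np.cos(th)])
    w=T[:3,:3].T@(D/D[2]*d[v,u]-T[:3,3]); return np.r_[R.T@(w[:2]-t),w[2]].round(1)
for u in(165,280,410):
    for v in range(80,240,12): print(u,v,pt(u,v))
E
```

```text
[-0.45256671 -0.68818886 -0.55066765]
165 80 [-74.4 -80.1  -0.7]
165 92 [-60.7 -55.3  69.2]
165 104 [-55.5 -61.1  53.4]
165 116 [-49.1 -55.3  70.1]
165 128 [-43.4 -55.3  70.8]
165 140 [-37.6 -55.6  70.8]
165 152 [-31.8 -56.1  70.4]
165 164 [-25.8 -56.9  69.4]
165 176 [-19.8 -57.4  69.3]
165 188 [-13.8 -57.7  69.8]
165 200 [ -7.4 -58.6  69. ]
165 212 [ -1.3 -59.   69.7]
165 224 [  5.1 -59.7  69.9]
165 236 [ 12.  -60.8  69.2]
280 80 [-64.1  -0.8  68.8]
280 92 [-49.8  -1.3 220.1]
280 104 [-52.9  -0.8  69.3]
280 116 [-47.3  -0.8  69.4]
280 128 [-41.9  -0.8  71.6]
280 140 [-36.2  -0.8  69.6]
280 152 [-30.7  -0.8  70.9]
280 164 [-25.1  -0.8  70.8]
280 176 [-19.1  -0.8  69.4]
280 188 [-13.4  -0.8  69.9]
280 200 [-7.4 -0.8 69.5]
280 212 [-1.4 -0.8 69.7]
280 224 [ 4.6 -0.8 70.4]
280 236 [11.3 -0.8 69.5]
410 80 [-75.6  90.4  -0.3]
410 92 [-61.6  61.6  69.2]
410 104 [-55.7  62.2  68.2]
410 116 [-49.8  61.8  69.8]
410 128 [-43.9  62.4  68.9]
410 140 [-38.1  62.2  70.3]
410 152 [-32.2  62.8  70. ]
410 164 [-26.1  63.4  69.7]
410 176 [-20.1  63.9  69.8]
410 188 [-14.2  64.1  70.9]
410 200 [-7.8 65.1 70.2]
410 212 [-1.2 66.1 69.6]
410 224 [ 5.6 67.3 68.9]
410 236 [12.1 68.  69.6]
```

```bash
python3 - <<'E'
from bench import readout, imaging
import cv2,numpy as np
s=readout.sense()
cp=imaging.camera_params("wrist"); K=cp["mtx"];T=cp["view"]
def pr(w):
    q=T[:3,:3]@w+T[:3,3]; th=np.arccos(q[2]/np.linalg.norm(q)); e=q[:2]/np.hypot(*q[:2])*th
    return (K[:2,:2]@e+K[:2,2]).round(1), q.round(1)
t=s["tcp_pos"]; print(t,pr(t),pr(t+[0,0,18.7]),pr(t+[0,0,13]))
R=np.array([[.98995,-.14145],[.14145,.98995]]);o=np.array([596,-164.7])
for l in((27,0),(27,66),(27,-66),(0,21)): print(l,pr(np.r_[R@l+o,70]))
p=cv2.imread("pics/w2.png"); cv2.imwrite("pics/w2c.png",cv2.resize(p[220:320,210:350],None,fx=5,fy=5,interpolation=cv2.INTER_CUBIC))
E
```

```text
[ 622.81215599 -160.93159755   57.49038746] (array([281.1, 254.4]), array([  0.8,  25.1, 178.1])) (array([281.4, 270.3]), array([  0.8,  30.7, 160.2])) (array([281.3, 265.1]), array([  0.8,  29. , 165.7]))
(27, 0) (array([281.4, 264.6]), array([  0.9,  28.8, 166.1]))
(27, 66) (array([403. , 261.9]), array([ 66.9,  28.8, 166.2]))
(27, -66) (array([159.2, 262. ]), array([-65.1,  28.8, 166. ]))
(0, 21) (array([324.4, 214.9]), array([ 21.9,   3. , 158.1]))
```

View pics/w2c.png

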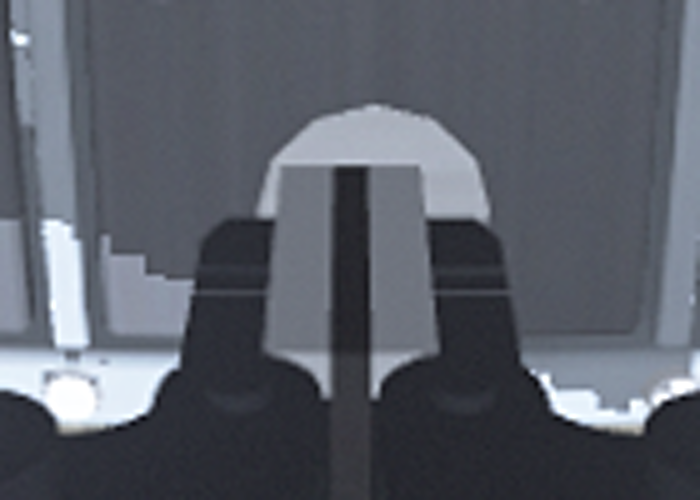

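```bash
python3 - <<'E'
from bench import readout, imaging
import numpy as np
print(readout.sense()["finger_gap"])
cp=imaging.camera_params("wrist"); p,d=imaging.read_camera("wrist")
K=cp["mtx"];T=cp["view"]
R=np.array([[.98995,-.14145],[.14145,.98995]]);t=np.array([596,-164.7])
def pt(u,v):
    a=(u-K[0,2])/K[0,0];b=(v-K[1,2])/K[1,1];th=np.hypot(a,b);D=np.array([np.sin(th)*a/th,np.sin(th)*b/th,np.cos(th)])
    w=T[:3,:3].T@(D/D[2]*d[v,u]-T[:3,3]); return np.r_[R.T@(w[:2]-t),w[2]].round(1)
for u in(256,270,281,290,306):
    for v in (246,250,254,258,263,267,271,275,280,285,290): print(u,v,d[v,u].round(1),pt(u,v))
E
```

```text
0.0014216687350637653
256 246 162.9 [ 16.5 -12.8  70. ]
256 250 163.2 [ 18.6 -12.9  70.4]
256 254 164.9 [ 21.3 -13.   69.4]
256 258 165.6 [ 23.5 -13.1  69.4]
256 263 165.1 [ 25.8 -13.   70.7]
256 267 145.7 [ 18.7 -11.7  88.8]
256 271 141.8 [ 18.6 -11.4  92.8]
256 275 138.8 [ 18.8 -11.2  96.1]
256 280 134.3 [ 18.7 -10.9 100.7]
256 285 131.7 [ 19.4 -10.8 103.6]
256 290 117.5 [ 13.8  -9.7 116.7]
270 246 162.3 [16.2 -5.8 70.6]
270 250 162.7 [18.3 -5.8 70.8]
270 254 150.2 [14.9 -5.4 82.9]
270 258 147.3 [15.4 -5.3 86.1]
270 263 141.0 [14.7 -5.2 92.5]
270 267 138.5 [15.3 -5.1 95.2]
270 271 134.6 [15.1 -5.  99.2]
270 275 131.3 [ 15.1  -4.9 102.7]
270 280 126.7 [ 14.8  -4.8 107.4]
270 285 123.7 [ 15.1  -4.7 110.7]
270 290 119.5 [ 14.8  -4.6 115. ]
281 246 163.1 [16.5 -0.2 69.8]
281 250 164.0 [18.8 -0.2 69.7]
281 254 150.5 [15.  -0.3 82.6]
281 258 146.7 [15.1 -0.3 86.6]
281 263 141.6 [15.  -0.4 91.9]
281 267 138.6 [15.3 -0.4 95.2]
281 271 133.0 [ 14.3  -0.4 100.7]
281 275 130.8 [ 14.8  -0.4 103.2]
281 280 127.1 [ 14.9  -0.4 107.1]
281 285 124.0 [ 15.3  -0.5 110.5]
281 290 119.9 [ 15.   -0.5 114.7]
290 246 162.6 [16.3  4.3 70.4]
290 250 163.0 [18.4  4.3 70.6]
290 254 149.5 [14.6  3.9 83.5]
290 258 146.5 [15.1  3.8 86.8]
290 263 142.1 [15.2  3.6 91.5]
290 267 138.4 [15.2  3.5 95.3]
290 271 132.9 [ 14.3   3.3 100.8]
290 275 131.4 [ 15.1   3.3 102.7]
290 280 127.5 [ 15.2   3.1 106.7]
290 285 124.0 [ 15.3   3.  110.4]
290 290 121.8 [ 16.   3. 113.]
306 246 162.3 [16.2 12.3 70.6]
306 250 162.2 [18.1 12.3 71.4]
306 254 164.7 [21.2 12.6 69.7]
306 258 165.2 [23.4 12.6 69.8]
306 263 165.4 [25.9 12.7 70.5]
306 267 148.5 [20.  11.2 86.3]
306 271 142.6 [19.  10.8 92.1]
306 275 138.8 [18.8 10.5 96.1]
306 280 135.0 [ 19.   10.2 100.1]
306 285 130.5 [ 18.8   9.8 104.8]
306 290 117.1 [ 13.5   8.7 117.2]
```

servo_tool(rows=[{"angular":[0,0,0],"translation":[0,0,-3],"gripper":1},{"angular":[0,0,0],"translation":[0,0,-3],"gripper":1},{"angular":[0,0,0],"translation":[0,0,-1],"gripper":1},{"angular":[0,0,0],"translation":[0,0,-1],"gripper":1},{"angular":[0,0,0],"translation":[0,0,-1],"gripper":1},{"angular":[0,0,0],"translation":[0,0,-1],"gripper":1},{"angular":[0,0,0],"translation":[0,0,-1],"gripper":1},{"angular":[0,0,0],"translation":[0,0,-0.5],"gripper":1},{"angular":[0,0,0],"translation":[0,0,-0.5],"gripper":1},{"angular":[0,0,0],"translation":[0,0,-0.5],"gripper":1}])

```text
clock: 10.3
tcp_pos: [622.9, -161.0, 47.4]
tcp_rot: [-0.223, 3.133, -0.001]
contact_force: [-9.2, 1.9, 24.2]
finger_gap: -0.0
grasp_force: 11.8
```

servo_tool(rows=[{"angular":[0,0,0],"translation":[0,0,-0.4],"gripper":1},{"angular":[0,0,0],"translation":[0,0,-0.4],"gripper":1},{"angular":[0,0,0],"translation":[0,0,-0.4],"gripper":1},{"angular":[0,0,0],"translation":[0,0,-0.4],"gripper":1},{"angular":[0,0,0],"translation":[0,0,-0.4],"gripper":1},{"angular":[0,0,0],"translation":[0,0,0],"gripper":1},{"angular":[0,0,0],"translation":[0,0,0],"gripper":1},{"angular":[0,0,0],"translation":[0,0,0],"gripper":1},{"angular":[0,0,0],"translation":[0,0,0],"gripper":1},{"angular":[0,0,0],"translation":[0,0,0],"gripper":1}])

```text
clock: 11.55
tcp_pos: [623.0, -161.1, 46.5]
tcp_rot: [-0.223, 3.132, -0.001]
contact_force: [-10.9, 4.0, 33.9]
finger_gap: -0.004
grasp_force: 15.6
```

servo_tool(rows=[{"angular":[0,0,0],"translation":[0,0,4],"gripper":1},{"angular":[0,0,0],"translation":[0,0,20],"gripper":1},{"angular":[0,0,0],"translation":[-4.5,32.5,5],"gripper":1},{"angular":[0,0,0],"translation":[-5,33,0],"gripper":1},{"angular":[0,0,0],"translation":[0,0,-18],"gripper":1},{"angular":[0,0,0],"translation":[0,0,-5],"gripper":1},{"angular":[0,0,0],"translation":[0,0,-2],"gripper":1},{"angular":[0,0,0],"translation":[0,0,-1.5],"gripper":1},{"angular":[0,0,0],"translation":[0,0,-1],"gripper":1},{"angular":[0,0,0],"translation":[0,0,-0.5],"gripper":1}])

```text
clock: 12.8
tcp_pos: [613.0, -95.3, 46.5]
tcp_rot: [0.221, -3.133, -0.002]
contact_force: [-11.8, 9.3, 36.6]
finger_gap: -0.004
grasp_force: 17.0
```

servo_tool(rows=[{"angular":[0,0,0],"translation":[0,0,-0.4],"gripper":1},{"angular":[0,0,0],"translation":[0,0,-0.4],"gripper":1},{"angular":[0,0,0],"translation":[0,0,-0.4],"gripper":1},{"angular":[0,0,0],"translation":[0,0,-0.4],"gripper":1},{"angular":[0,0,0],"translation":[0,0,-0.4],"gripper":1},{"angular":[0,0,0],"translation":[0,0,0],"gripper":1},{"angular":[0,0,0],"translation":[0,0,0],"gripper":1},{"angular":[0,0,0],"translation":[0,0,0],"gripper":1},{"angular":[0,0,0],"translation":[0,0,0],"gripper":1},{"angular":[0,0,0],"translation":[0,0,0],"gripper":1}])

```text
clock: 14.05
tcp_pos: [613.0, -95.4, 45.6]
tcp_rot: [-0.222, 3.134, 0.001]
contact_force: [-15.6, 10.5, 45.1]
finger_gap: 0.003
grasp_force: 20.9
```

servo_tool(rows=[{"angular":[0,0,0],"translation":[0,0,5],"gripper":1},{"angular":[0,0,0],"translation":[0,0,25],"gripper":1},{"angular":[0,0,0],"translation":[5,-32,0],"gripper":1},{"angular":[0,0,0],"translation":[5,-33,0],"gripper":1},{"angular":[0,0,0],"translation":[5,-33,0],"gripper":1},{"angular":[0,0,0],"translation":[4,-33,0],"gripper":1},{"angular":[0,0,0],"translation":[0,0,-15],"gripper":1},{"angular":[0,0,0],"translation":[0,0,-5],"gripper":1},{"angular":[0,0,0],"translation":[0,0,-2],"gripper":1},{"angular":[0,0,0],"translation":[0,0,0],"gripper":1}])

```text
clock: 15.3
tcp_pos: [632.4, -225.7, 50.2]
tcp_rot: [0.224, -3.133, -0.0]
contact_force: [-0.7, 0.0, -0.8]
finger_gap: 0.003
grasp_force: 0.0
```

servo_tool(rows=[{"angular":[0,0,0],"translation":[0,0,-0.8],"gripper":1},{"angular":[0,0,0],"translation":[0,0,-0.8],"gripper":1},{"angular":[0,0,0],"translation":[0,0,-0.8],"gripper":1},{"angular":[0,0,0],"translation":[0,0,-0.8],"gripper":1},{"angular":[0,0,0],"translation":[0,0,-0.8],"gripper":1},{"angular":[0,0,0],"translation":[0,0,-0.8],"gripper":1},{"angular":[0,0,0],"translation":[0,0,-0.8],"gripper":1},{"angular":[0,0,0],"translation":[0,0,-0.8],"gripper":1},{"angular":[0,0,0],"translation":[0,0,-0.8],"gripper":1},{"angular":[0,0,0],"translation":[0,0,-0.8],"gripper":1}])

```text
clock: 16.55
tcp_pos: [632.4, -226.6, 42.1]
tcp_rot: [-0.223, 3.133, -0.0]
contact_force: [-1.1, -0.8, 2.6]
finger_gap: -0.003
grasp_force: 1.3
```

servo_tool(rows=[{"angular":[0,0,0],"translation":[0,0,-1.5],"gripper":1},{"angular":[0,0,0],"translation":[0,0,-1.5],"gripper":1},{"angular":[0,0,0],"translation":[0,0,-1.5],"gripper":1},{"angular":[0,0,0],"translation":[0,0,-1.5],"gripper":1},{"angular":[0,0,0],"translation":[0,0,-1.5],"gripper":1},{"angular":[0,0,0],"translation":[0,0,-1.5],"gripper":1},{"angular":[0,0,0],"translation":[0,0,-1.5],"gripper":1},{"angular":[0,0,0],"translation":[0,0,-1.5],"gripper":1},{"angular":[0,0,0],"translation":[0,0,-1.5],"gripper":1},{"angular":[0,0,0],"translation":[0,0,0],"gripper":1}])

```text
clock: 17.8
tcp_pos: [632.3, -226.4, 28.4]
tcp_rot: [0.223, -3.133, -0.0]
contact_force: [1.0, -0.2, 0.0]
finger_gap: 0.002
grasp_force: 0.5
```

```bash
cat >>h.py <<'E'
def wrist(png=None):
    from bench import imaging
    import cv2
    cp=imaging.camera_params("wrist"); p,d=imaging.read_camera("wrist")
    if png: cv2.imwrite(png,p[:,:,::-1])
    K=cp["mtx"];T=cp["view"]
    v,u=np.mgrid[0:420,0:560]; a=(u-K[0,2])/K[0,0];b=(v-K[1,2])/K[1,1];th=np.hypot(a,b)+1e-9
    s=np.tan(th)/th; P=np.stack([a*s,b*s,1+0*a],-1)*d[...,None]
    W=(P-T[:3,3])@T[:3,:3]
    R=np.array([[.98995,-.14145],[.14145,.98995]])
    W[...,:2]=(W[...,:2]-[596,-164.7])@R
    W[d==0]=np.nan; return W
E
python3 - <<'E'
from h import *
W=wrist("pics/w3.png")
m=(abs(W[...,1]+66)<24)&(abs(W[...,0])<70)
q=W[m]
for x in range(-66,14,4):
    s=q[(q[:,0]>=x)&(q[:,0]<x+4)]; 
    if len(s): print(x,len(s),np.percentile(s[:,2],[5,50,95]).round())
E
```

```text
-66 1098 [68. 69. 71.]
-62 1371 [69. 70. 71.]
-58 1671 [ 4. 68. 70.]
-54 588 [4. 5. 6.]
-50 585 [3. 5. 6.]
-46 587 [4. 5. 6.]
-42 1675 [  4. 105. 107.]
-38 3181 [  4. 107. 109.]
-34 2443 [  4. 103. 106.]
-30 1952 [  4.  99. 101.]
-26 1344 [93. 95. 97.]
-22 1160 [88. 90. 92.]
-18 1011 [84. 86. 88.]
-14 854 [79. 81. 83.]
-10 758 [75. 77. 79.]
-6 698 [71. 73. 75.]
-2 562 [66. 69. 71.]
2 1121 [ 62. 143. 151.]
6 9755 [113. 135. 150.]
10 2583 [ 54. 102. 142.]
```

servo_tool(rows=[{"angular":[0,0,0],"translation":[0,0,-1.5],"gripper":1},{"angular":[0,0,0],"translation":[0,0,-1.5],"gripper":1},{"angular":[0,0,0],"translation":[0,0,-1.5],"gripper":1},{"angular":[0,0,0],"translation":[0,0,0],"gripper":1},{"angular":[0,0,0],"translation":[0,0,10],"gripper":1},{"angular":[0,0,0],"translation":[0,0,25],"gripper":1},{"angular":[0,0,0],"translation":[0,0,40],"gripper":1},{"angular":[0,0,0],"translation":[0,0,30],"gripper":1},{"angular":[0,0,0],"translation":[0,0,0],"gripper":1},{"angular":[0,0,0],"translation":[0,0,0],"gripper":1}])

```text
clock: 19.1
tcp_pos: [631.9, -226.2, 128.8]
tcp_rot: [0.223, -3.133, -0.001]
contact_force: [-0.9, 0.3, -1.5]
finger_gap: -0.001
grasp_force: 0.0
```

```bash
python3 - <<'E'
from h import *
W=wrist("pics/w4.png")
m=(abs(W[...,1]+66)<20)&(abs(W[...,0])<70)
q=W[m]
for x in range(-66,24,4):
    s=q[(q[:,0]>=x)&(q[:,0]<x+4)]; 
    if len(s): print(x,len(s),np.percentile(s[:,2],[5,50,95]).round())
E
```

```text
-66 295 [68. 69. 71.]
-62 357 [69. 70. 71.]
-58 380 [ 4. 64. 70.]
-54 189 [3. 5. 6.]
-50 225 [4. 5. 6.]
-46 205 [4. 5. 6.]
-42 208 [3. 5. 6.]
-38 396 [  4.   6. 111.]
-34 691 [  4. 110. 112.]
-30 576 [  4. 106. 109.]
-26 345 [ 99. 101. 104.]
-22 343 [94. 96. 99.]
-18 303 [88. 91. 93.]
-14 285 [82. 84. 88.]
-10 258 [76. 78. 81.]
-6 236 [70. 73. 75.]
-2 222 [65. 68. 71.]
2 1429 [ 62. 247. 252.]
6 9013 [216. 234. 250.]
10 2690 [ 53. 203. 243.]
14 4925 [156. 226. 244.]
18 1566 [ 40. 176. 205.]
22 219 [ 36. 187. 213.]
```

servo_tool(rows=[{"angular":[0,0,0],"translation":[-34,-5,0],"gripper":1},{"angular":[0,0,0],"translation":[-34,-5,0],"gripper":1},{"angular":[0,0,0],"translation":[-34,-5,0],"gripper":1},{"angular":[0,0,0],"translation":[0,0,0],"gripper":1},{"angular":[0,0,0],"translation":[0,0,-25],"gripper":1},{"angular":[0,0,0],"translation":[0,0,-20],"gripper":1},{"angular":[0,0,0],"translation":[0,0,-14],"gripper":1},{"angular":[0,0,0],"translation":[10,1.4,0],"gripper":1},{"angular":[0,0,0],"translation":[5,0.7,0],"gripper":1},{"angular":[0,0,0],"translation":[0,0,0],"gripper":1}])

```text
clock: 20.4
tcp_pos: [546.2, -239.3, 70.7]
tcp_rot: [-0.224, 3.133, -0.001]
contact_force: [-0.2, 0.9, -0.4]
finger_gap: -0.002
grasp_force: 0.0
```

servo_tool(rows=[{"angular":[0,0,0],"translation":[3,0.4,0],"gripper":1},{"angular":[0,0,0],"translation":[3,0.4,0],"gripper":1},{"angular":[0,0,0],"translation":[3,0.4,0],"gripper":1},{"angular":[0,0,0],"translation":[3,0.4,0.5],"gripper":1},{"angular":[0,0,0],"translation":[3,0.4,0.5],"gripper":1},{"angular":[0,0,0],"translation":[3,0.4,0.5],"gripper":1},{"angular":[0,0,0],"translation":[3,0.4,0.5],"gripper":1},{"angular":[0,0,0],"translation":[3,0.4,0.5],"gripper":1},{"angular":[0,0,0],"translation":[3,0.4,0.5],"gripper":1},{"angular":[0,0,0],"translation":[0,0,0],"gripper":1}])

```text
clock: 21.65
tcp_pos: [572.7, -235.7, 73.1]
tcp_rot: [-0.223, 3.133, -0.0]
contact_force: [-0.7, 0.1, 0.0]
finger_gap: 0.0
grasp_force: 0.0
```

servo_tool(rows=[{"angular":[0,0,0],"translation":[2,0.3,0.5],"gripper":1},{"angular":[0,0,0],"translation":[2,0.3,0.5],"gripper":1},{"angular":[0,0,0],"translation":[2,0.3,0.5],"gripper":1},{"angular":[0,0,0],"translation":[2,0.3,0.5],"gripper":1},{"angular":[0,0,0],"translation":[2,0.3,0],"gripper":1},{"angular":[0,0,0],"translation":[1,0.1,0],"gripper":1},{"angular":[0,0,0],"translation":[1,0.1,0],"gripper":1},{"angular":[0,0,0],"translation":[1,0.1,0],"gripper":1},{"angular":[0,0,0],"translation":[0.5,0.1,0],"gripper":1},{"angular":[0,0,0],"translation":[0.5,0.1,0],"gripper":1}])

```text
clock: 22.9
tcp_pos: [586.4, -233.8, 75.2]
tcp_rot: [-0.223, 3.134, -0.0]
contact_force: [-1.8, -0.1, 0.4]
finger_gap: 0.001
grasp_force: 0.5
```

```bash
python3 - <<'E'
from h import *
W=wrist("pics/w5.png")
m=(W[...,1]+66>-27)&(W[...,1]+66<27)&(abs(W[...,1]+66)>15)&(abs(W[...,0])<60)
q=W[m]
for x in range(-46,40,4):
    s=q[(q[:,0]>=x)&(q[:,0]<x+4)]; 
    if len(s): print(x,len(s),np.percentile(s[:,2],[5,25,50,75,95]).round())
E
```

```text
-42 1641 [  5. 189. 193. 196. 198.]
-38 1116 [  4. 163. 173. 180. 184.]
-34 3097 [  6. 150. 179. 187. 192.]
-30 1110 [  4. 139. 147. 151. 167.]
-26 476 [  4.   5. 151. 152. 152.]
-22 408 [  4.   5. 151. 152. 153.]
-18 393 [  4.   5.  71. 152. 153.]
-14 424 [  4.   5.  73. 153. 157.]
-10 1483 [  5.  73.  85.  97. 107.]
-6 680 [ 4. 29. 39. 49. 58.]
-2 148 [4. 4. 5. 5. 6.]
2 140 [4. 5. 5. 5. 6.]
6 12 [4. 4. 4. 4. 5.]
```

View pics/w5.png

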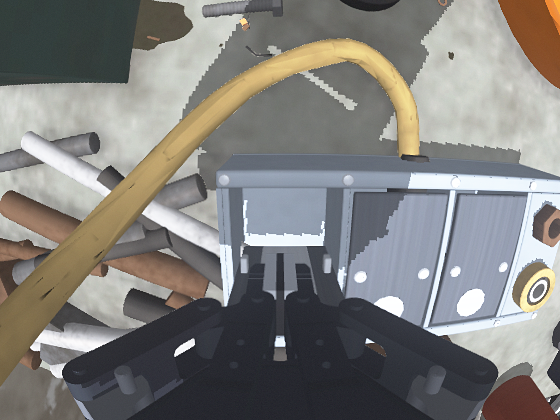

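servo_tool(rows=[{"angular":[0,0,0],"translation":[0.7,0.1,0],"gripper":1},{"angular":[0,0,0],"translation":[0.7,0.1,0],"gripper":1},{"angular":[0,0,0],"translation":[0,0,0],"gripper":1},{"angular":[0,0,0],"translation":[-2,-0.3,0],"gripper":1},{"angular":[0,0,0],"translation":[-10,-1.4,0],"gripper":1},{"angular":[0,0,0],"translation":[-30,-4,0],"gripper":1},{"angular":[0,0,0],"translation":[-30,-4,20],"gripper":1},{"angular":[0,0,0],"translation":[-20,0,50],"gripper":1},{"angular":[0,0,0],"translation":[0,0,50],"gripper":1},{"angular":[0,0,0],"translation":[0,0,0],"gripper":1}])

```text
clock: 24.2
tcp_pos: [496.3, -244.1, 198.7]
tcp_rot: [-0.222, 3.128, -0.006]
contact_force: [-0.4, -0.2, -0.8]
finger_gap: -0.002
grasp_force: 0.0
```

```bash
python3 - <<'E'
from h import *
from bench import readout
W=wrist("pics/w6.png")
for yc in(66,0,-66):
  q=W[(abs(W[...,1]-yc)<20)&(abs(W[...,0])<42)&(W[...,2]<128)]
  print(yc)
  for z in range(0,130,10):
    s=q[(q[:,2]>=z)&(q[:,2]<z+10)]
    if len(s)>20: print(z,len(s),np.percentile(s[:,0],[5,50,95]).round(1))
print(readout.sense()["contact_force"])
E
```

```text
66
0 80 [-26.   -9.3  37.7]
60 646 [-26.8   8.5  33.8]
70 1186 [-39.8 -17.6  22. ]
0
0 77 [-26.8 -25.2   9.4]
60 462 [-33.8  -5.7  10.9]
70 1087 [-40.5 -23.    3.6]
-66
0 238 [-27.1 -22.9 -13.1]
[ 0.20283443  0.22961843 -0.16063219]
```

View pics/w6.png

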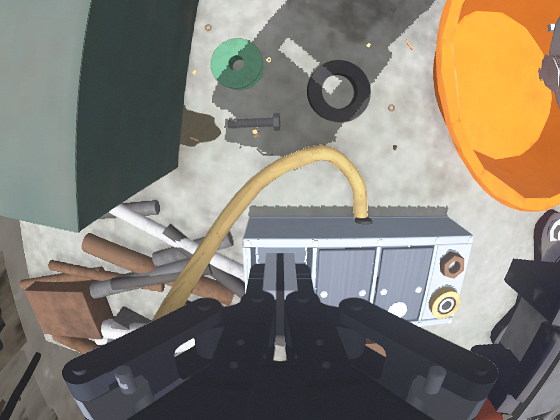

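```bash
python3 - <<'E'
from h import *
from bench import imaging
R=np.array([[.98995,-.14145],[.14145,.98995]])
for n in("top","scene"):
    p,d=imaging.read_camera(n); K,T=load(n)
    v,u=np.mgrid[0:420,0:560]; P=np.stack([(u-K[0,2])/K[0,0],(v-K[1,2])/K[1,1],1+0*u],-1)*d[...,None]
    W=(P-T[:3,3])@T[:3,:3]; W[...,:2]=(W[...,:2]-[596,-164.7])@R
    q=W[(abs(W[...,1]+66)<25)&(abs(W[...,0])<40)&(W[...,2]<135)&(d>0)]
    for z in range(60,135,10):
        s=q[(q[:,2]>=z)&(q[:,2]<z+10)]
        if len(s)>3: print(n,z,len(s),np.percentile(s[:,0],[5,50,95]).round(1))
E
```

```text
scene 60 45 [-26.5  -7.7  -4.9]
scene 70 49 [-11.1  -7.5  -4.7]
scene 80 45 [-9.  -7.8 -5. ]
scene 90 38 [-9.3 -8.  -5.4]
scene 100 49 [-9.4 -8.3 -5.3]
scene 110 64 [-9.1 -6.8 -3.1]
scene 120 24 [-7.3 -5.4 -3.8]
```

Cover 3's underside is vertical (x varies by about 1 mm from z 65 to 115), and the robot is clear of everything.

```bash
python3 -c "
from bench import ctrl
print(ctrl.job_done())"
```

```text
the job is handed in; nothing more can be done
None
```

The right-hand cover (cover 3) was the loose one and now stands upright; the other two held firm and are shut, the loose things look unmoved, and the job was handed in at about 24 s (no verdict was returned).

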